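Unlock the bench thickness gauge and take the thickness of a wooden block

TASK

With the bench thickness gauge, measure the thick plain wooden block that lies across the table from it: slide the gauge's red transport lock fully across to its end stop (green dot) so that the spindle is free, lay the block flat on the steel anvil with its middle under the foot, and push the spindle's black knob down until the sprung foot is pressed about half-way in on the block, never bottoming it. Then let go and leave it reading, without disturbing the bottle, tin and sanding block.

Things in the scene. Friction and masses are not known exactly. Their poses are not given: they have to be found in the camera images.
- gauge: Bench thickness gauge, fixed, standing left or right on the table. Origin: on the table straight under the vertical spindle axis; x from its front (working side) to its column, y to the left seen from the front, z up. Green base 24 mm high, x -57 to 93 mm, y +-46 mm. Green column behind: x 62 to 88 mm, y +-28 mm. Grey head on top: see gauge_head.
- gauge_anvil (a point): Centre of the top face of the steel anvil (90 x 70 mm), on the spindle axis, 30 mm above the table. Axes as the gauge.
- gauge_lock (a joint): Transport lock, m: 0 = locked, 0.036 = end stop, spindle free. It slides towards the gauge's +y (from the red dot to the green dot), takes about 3 N and stays where it is left. Its bolt truly stops the spindle until about 0.032.
- gauge_lock_grip (a point): Middle of the lock's red grip: a fin 12 mm wide (along y, its sliding direction) and 16 mm long up the slope, standing 26 mm square out of the sloping panel, so leaning 40 degrees from vertical to the gauge's front; this point is 18 mm out of the panel. The raised spindle knob hangs above it. Axes as the gauge.
- gauge_spindle (a joint): Spindle, m: 0 = fully up (start), grows as it is pushed down, to 0.050. Held by friction of about 7 N wherever it is left; cannot move while locked.
- gauge_knob_top (a point): Centre of the flat top of the black push knob on the spindle (25 mm diameter, 24 mm high), 235 mm above the table with the spindle up; moves down with it.
- gauge_foot (a joint): Sprung foot's travel into the spindle, m: 0 = hanging free, 0.012 = bottomed. Spring 0.9 N at 0, 3.1 N at 0.012. The spindle does not creep back when released.
- gauge_foot_tip (a point): Centre of the underside of the sprung foot (a steel button 16 mm in diameter): 100 mm above the table with the spindle up and the foot free.
- wood_block: Plain brown wooden block to be measured, 55 x 100 mm and 45 mm thick, 0.11 to 0.23 kg, lying flat on the table on the side where the gauge is not. Origin: centre of its underside; z up. Its edges lie 8 degrees off these axes: use block_top for their direction.
- glue_bottle: White glue bottle with orange tip, 54 mm diameter, 160 mm high, standing; origin at its foot. Bystander, in front of a fixed wooden clamp jig (90 mm high).
- wax_tin: Round tin with green lid, 70 mm diameter, 52 mm high, standing; origin at its foot. Bystander, near the table's front edge.
- gauge_head (a point): Middle of the front lower edge of the grey head: 32 mm in front of the spindle axis, 135 mm above the table. The head is 112 mm wide, spans x -32 to 88 mm of the gauge, z 135 to 165 mm, and overhangs the anvil; its front is a 34 mm panel sloping at 40 degrees, facing up and forward. Axes as the gauge.
- sanding_block: Wooden sanding block with grit below, 65 x 110 x 28 mm, lying at the front; origin under its middle. Bystander.
- block_top (a point): Centre of the wooden block's top face, 45 mm above its underside. Axes square to the block: x across its 55 mm width (grasp here, near the end that faces the robot), y along its 100 mm length, z up.
- tall_stack_1: Nearest of four fixed stacks of bamboo on the left of the table, 90 mm in diameter, 0.6 m high; origin at its foot. The others stand up to 0.15 m to its left and behind it: keep the whole arm clear of them (pass in front, near the robot). On the right, a fan's cage stands beside the cart (x 0.15 to 0.31, y beyond -0.41, z 0.14 to 0.40 m).

How it is judged:
By the outcome, as a careful person would: the job done as asked, in the order asked, and still so for the second after the job is handed in, with the robot touching nothing.
It also fails if it takes over 72 s, if anything falls off the work surface, if the arm or the gripper's body presses on something with over 40 N, if the wrist force passes 120 N, or if a joint passes its speed limit or range.

ROBOT

A 6-joint arm with a two-finger parallel gripper is mounted at the origin on a cart in front of the work surface, level with it; the furniture and walls round the work are solid. World frame = base frame: x ahead of the robot, y to its left, z up, the work surface at z = 0. Lengths are in m, angles in rad, forces in N, time in s.
With the tool pointing down it reaches from about 0.375 to 0.9 m from the base axis. Payload 3.1 kg.
Tool frame: the origin (TCP) lies on the front face of the gripper's body, between the roots of the fingers; the fingertips stand 70 mm ahead of it and the grasp point (between the pads) lies 51 mm ahead of it; z points along the fingers, y is the line along which they close (so a half turn about z gives the same grasp; the last joint's range is limited). The gripper opens to 87 mm and grips with 3 to 60 N. Pads are 19 mm wide; open, the fingers measure 117 mm over their backs; the gripper's body (75 mm by 190 mm) begins 51 mm behind the grasp point.
Start: joints at [1.058, 0.527, 1.433, -0, 1.181, -0.178], TCP at [0.205, 0.59, 0.292] pointing down, gripper open.
Joint ranges: [-3.08, 3.08], [-0.75, 2.2], [0.22, 2.44], [-1.43, 4.57], [0, 2.65], [-2.85, 2.85]. Speed limits (rad/s): [2.79, 2.79, 3.14, 3.14, 3.14, 3.14].

INTERFACE

Orientations are given as a unit quaternion [x, y, z, w].
In Python, from rig import robot, cams, ticket gives the robot as it stands. The module is installed in compiled form; this text tells all that it offers.
- The arm moves only by the shell command python3 -m crank 'ROWS' [FORCE]. ROWS is JSON, a list of rows, each a list of 7 numbers: the shift along the tool's x, y, z in cm, then the turn, a rotation vector about the tool's x, y, z in rad, then the closure, from 0 (fully open) to 1 (shut). A call has 1 to 5 rows; each row shifts and turns the commanded pose from where the row before left it, along the tool's axes as they then stand; what a row does not reach is not made up. A row lasts 1/8 s, in which the tool goes at most 62.5 mm and 10.7 degrees, less where a joint would pass 70% of its speed; a pose out of reach is approached as far as the arm can. A call is refused whole if a number of a shift passes 6.25 or a number of a turn 0.188, either way. A call with a gripper value outside its range is refused whole. The fingers move at their own pace and stop on an object; FORCE is the grip in N (left out, the last holds). Time passes only in rows, so rows that do not move let the fingers close. It gives the time, the measured TCP pose, the force, the opening and the grip force at its end, in the units of the state.
- robot.get_obs(): the state, without advancing time (a new reading comes with each control period).
- cams.camera(name): name is "side" or "top"; returns the picture (480x640x3 uint8, red, green, blue); there is no depth.
- cams.camera_info(name): a dict with "intrinsics" (3x3 intrinsics, pixels), "pose" (4x4, takes a point from camera to world coordinates). Camera axes: x right, y down, z forward; pixel columns grow to the right and rows downward; lengths in m; the calibration is good to about 2 mm. A picture is of the moment at which its call begins. camera_info takes no time and is no camera call.
- ticket.hand_in(): hands the job in; it is judged then, once.
The state is a dict: "time": time; "q": joint angles; "joint_velocities": joint speeds; "joint_torque": joint torques, N m; "position": TCP position; "tool_rot": TCP orientation; "ft_force": force on the tool from outside, world axes, zero at the start; "moment": the same for the moment, N m; "grip_width": finger opening in m; "grip_force": force on a finger pad.
Only numpy, scipy, OpenCV 4.12 (cv2) and the standard library are available. Lean on these libraries where they do the work, as an engineer would, in place of code of your own. Each camera call takes 0.05 s, during which the arm holds its last target. There are 200 camera calls.

## Working session

There is one attempt and no reset: what is moved stays moved. The work goes in short steps, Python scripts to look and compute and a shell command to move; the robot and the scene stay as the last step left them, time stands still between calls to the robot, and variables do not carry over. Pictures are saved under pics/ and viewed, at most 10 in all, crops included, and the job is handed in when it is done.

```bash
mkdir -p pics && python3 - <<'E'
from rig import robot,cams
import cv2,numpy as np
np.set_printoptions(precision=4,suppress=True)
for n in("side","top"):
    im=cams.camera(n); cv2.imwrite(f"pics/{n}0.png",im[:,:,::-1])
    i=cams.camera_info(n); print(n,np.array(i["intrinsics"]),np.array(i["pose"]))
o=robot.get_obs(); print(o)
E
```

```text
side [[486.8299   0.     328.4267]
 [  0.     486.8299 241.2591]
 [  0.       0.       1.    ]] [[-0.3814 -0.7589  0.5278 -0.0165]
 [-0.9243  0.3046 -0.2299  0.1706]
 [ 0.0137 -0.5756 -0.8176  1.0334]
 [ 0.      0.      0.      1.    ]]
top [[578.3912   0.     315.1421]
 [  0.     578.3912 242.1708]
 [  0.       0.       1.    ]] [[ 0.0134 -0.9821  0.188   0.3117]
 [-0.9998 -0.0111  0.0134 -0.0971]
 [-0.0111 -0.1882 -0.9821  1.4278]
 [ 0.      0.      0.      1.    ]]
{'time': 0.1, 'q': array([ 1.0575,  0.5284,  1.4337, -0.    ,  1.1814, -0.1786]), 'joint_velocities': array([-0.0001, -0.0031, -0.0024, -0.0011,  0.0016, -0.0005]), 'joint_torque': array([ -0.0007, -44.0987, -17.7151,   0.0634,   0.0533,  -0.    ]), 'position': array([0.2051, 0.5898, 0.2914]), 'tool_rot': array([ 0.1666,  0.986 , -0.0009, -0.0003]), 'ft_force': array([-0.1251,  0.0775, -0.5654]), 'moment': array([-0.0084,  0.029 ,  0.0272]), 'grip_force': 0.0, 'grip_width': 0.087076691311546}
```

View pics/top0.png

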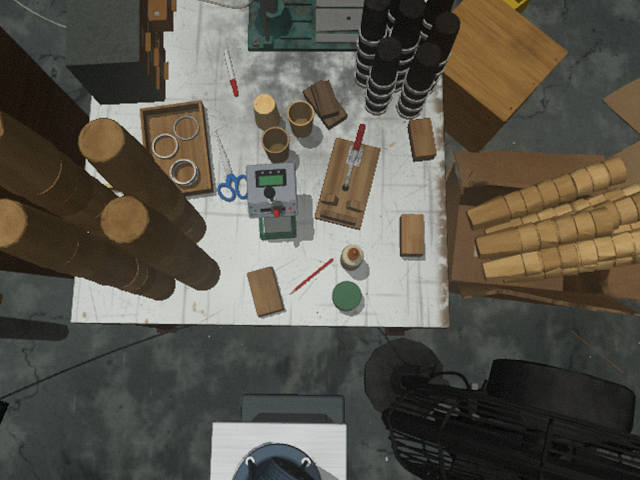

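View pics/side0.png

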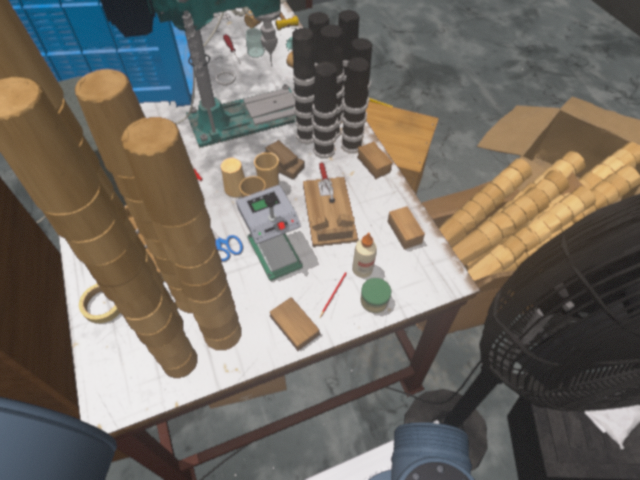

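Top view: gauge at about (272,200), with the red lock near (278,212). The wooden candidates on the right are (412,235) and (421,140). The sanding block is at (265,291), the bottle at (351,257) and the tin at (347,296). I'll zoom in on the gauge and the candidates.

```bash
cat > h.py <<'E'
from rig import robot,cams
import cv2,numpy as np
from scipy.spatial.transform import Rotation as R
np.set_printoptions(precision=4,suppress=True)
I={n:(np.array(cams.camera_info(n)["intrinsics"]),np.array(cams.camera_info(n)["pose"])) for n in("side","top")}
def ray(n,uv):
    K,T=I[n]; d=T[:3,:3]@np.linalg.solve(K,[uv[0],uv[1],1.]); return T[:3,3],d
def onz(n,uv,z):
    c,d=ray(n,uv); return c+d*(z-c[2])/d[2]
def tri(a,b):
    (c1,d1),(c2,d2)=ray("top",a),ray("side",b)
    s=np.linalg.lstsq(np.c_[d1,-d2],c2-c1,rcond=None)[0]
    p,q=c1+s[0]*d1,c2+s[1]*d2; return (p+q)/2,np.linalg.norm(p-q)
def proj(n,p):
    K,T=I[n]; q=K@(T[:3,:3].T@(np.asarray(p)-T[:3,3])); return q[:2]/q[2]
E
python3 - <<'E'
from h import *
t=cv2.imread("pics/top0.png"); s=cv2.imread("pics/side0.png")
a=cv2.resize(t[155:245,235:310],None,fx=5,fy=5,interpolation=cv2.INTER_CUBIC)
b=cv2.resize(s[180:285,230:310],None,fx=5,fy=5,interpolation=cv2.INTER_CUBIC)[:450]
cv2.imwrite("pics/crop1.png",np.hstack([a,b[:450]]))
for uv,z in (((412,235),.045),((421,140),.045),((265,291),.028),((351,257),.16),((347,296),.052),((278,212),.16)): print(uv,onz("top",uv,z))
# brown blocks contours in both
for n,im in(("top",t),("side",s)):
    hsv=cv2.cvtColor(im,cv2.COLOR_BGR2HSV)
    m=cv2.inRange(hsv,(5,70,50),(22,255,255)); 
    for c in cv2.findContours(m,cv2.RETR_EXTERNAL,cv2.CHAIN_APPROX_NONE)[0]:
        if 300<cv2.contourArea(c)<2500:
            print(n,cv2.contourArea(c),cv2.minAreaRect(c), cv2.approxPolyDP(c,4,True).reshape(-1,2).tolist())
E
```

```text
(412, 235) [ 0.5969 -0.3139  0.045 ]
(421, 140) [ 0.841  -0.3408  0.045 ]
(265, 291) [0.4577 0.0421 0.028 ]
(351, 257) [ 0.5218 -0.1598  0.16  ]
(347, 296) [ 0.4456 -0.1558  0.052 ]
(278, 212) [0.6228 0.005  0.16  ]
top 1094.0 ((264.562255859375, 290.9834289550781), (44.57563781738281, 26.346006393432617), 75.0685806274414) [[271, 267], [247, 273], [258, 315], [282, 309]]
top 903.0 ((411.5, 234.5), (41.0, 23.0), 90.0) [[402, 214], [400, 255], [421, 255], [423, 215]]
top 869.0 ((421.5306091308594, 138.72927856445312), (42.16022872924805, 24.252042770385742), 82.40535736083984) [[429, 118], [409, 121], [414, 160], [435, 154]]
top 1399.5 ((270.4209289550781, 128.22520446777344), (70.21102142333984, 27.13169288635254), 68.74949645996094) [[259, 95], [254, 110], [258, 126], [265, 130], [262, 144], [272, 161], [283, 161], [288, 136], [276, 125], [279, 115], [273, 98]]
top 1654.5 ((312.3865051269531, 109.61892700195312), (45.33312225341797, 55.31473159790039), 62.10273361206055) [[328, 80], [303, 91], [308, 102], [289, 106], [287, 116], [297, 136], [310, 132], [314, 107], [321, 116], [339, 
[... 1056 characters left out ...]
 [[289, 299], [271, 315], [299, 347], [317, 328]]
side 827.0 ((405.63726806640625, 226.2231903076172), (41.27267837524414, 23.51887321472168), 58.392494201660156) [[404, 207], [391, 211], [389, 221], [408, 246], [421, 241], [423, 232]]
side 2397.0 ((329.808349609375, 210.611572265625), (66.36807250976562, 44.585079193115234), 80.83765411376953) [[343, 178], [330, 179], [333, 202], [319, 195], [320, 180], [304, 182], [314, 245], [356, 240]]
side 2187.5 ((260.90887451171875, 168.37057495117188), (40.84096145629883, 82.5573501586914), 71.2413558959961) [[302, 161], [278, 141], [255, 158], [256, 176], [245, 178], [238, 160], [225, 159], [225, 191], [238, 196], [277, 183], [280, 169], [295, 174]]
```

View pics/crop1.png

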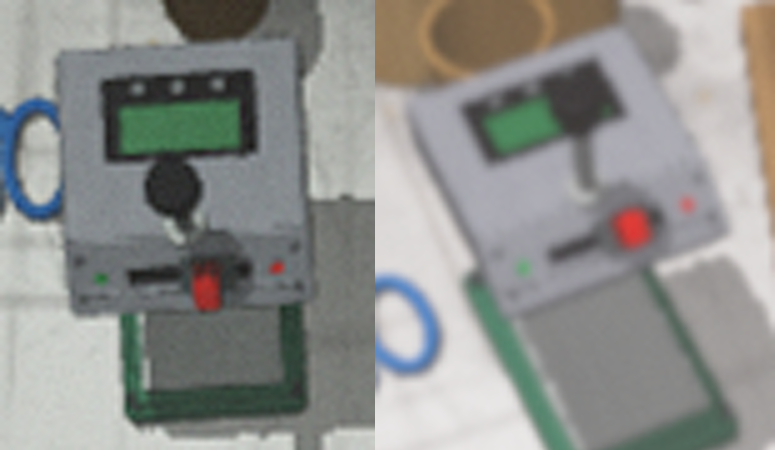

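The crop shows the knob at top (269.6,192), the red lock fin at top (276,211) / side (281,226), the green dot on the left (gauge +y) and the red dot on the right. The gauge front faces the robot. Next I'll triangulate these and get the block's top face.

```bash
python3 - <<'E'
from h import *
t=cv2.imread("pics/top0.png"); s=cv2.imread("pics/side0.png")
C=lambda x,y:(235+x/5-.4,155+y/5-.4)
S=lambda x,y:(230+(x-375)/5-.4,180+y/5-.4)
print("knob",tri(C(173,184),S(578,95)))
g=tri(C(100,279),S(523,268)); r=tri(C(277,267),S(688,205)); print("green",g,"red",r)
d=g[0]-r[0]; print("yaw from dots",np.degrees(np.arctan2(-d[0],d[1])))
print("grip",tri(C(207,288),S(632,228)))
a,b=onz("top",C(75,315),.14),onz("top",C(302,308),.14);print("headfront",a,b,a-b,np.degrees(np.arctan2(-(a-b)[0],(a-b)[1])))
a,b=onz("top",C(130,412),.024),onz("top",C(303,402),.024);print("basefront",a,b,np.degrees(np.arctan2(-(a-b)[0],(a-b)[1])),np.linalg.norm(a-b))
a,b=onz("top",C(145,388),.03),onz("top",C(283,383),.03);print("anvilfront",a,b,np.degrees(np.arctan2(-(a-b)[0],(a-b)[1])),np.linalg.norm(a-b))
a=cv2.resize(t[205:265,390:435],None,fx=8,fy=8,interpolation=cv2.INTER_CUBIC)
b=cv2.resize(s[200:260,380:430],None,fx=8,fy=8,interpolation=cv2.INTER_CUBIC)
cv2.imwrite("pics/crop2.png",np.hstack([a,b]))
E
```

```text
knob (array([0.6499, 0.0188, 0.2331]), np.float64(0.000617225317419297))
green (array([0.6268, 0.0585, 0.157 ]), np.float64(0.00031871831021726014)) red (array([ 0.6334, -0.0217,  0.1563]), np.float64(7.659432830387697e-05))
yaw from dots 4.681236677031242
grip (array([0.6198, 0.0088, 0.1705]), np.float64(0.0003705701843575698))
headfront [0.6138 0.0713 0.14  ] [ 0.6182 -0.0326  0.14  ] [-0.0044  0.1039  0.    ] 2.430050721781336
basefront [0.592  0.0574 0.024 ] [ 0.598  -0.0282  0.024 ] 4.0144850333493896 0.08589276184645352
anvilfront [0.603  0.0497 0.03  ] [ 0.6063 -0.0185  0.03  ] 2.753768558606802 0.06827088461352289
```

View pics/crop2.png

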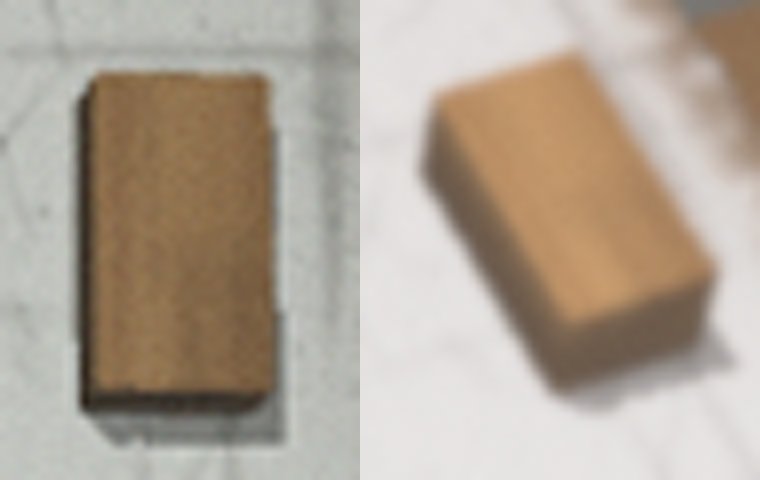

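Crop 2 shows a thick block: top-face corners in the top view at crop (95,75), (268,75), (272,390), (92,390). The side-view corners are visible too, so I can check the height.

```bash
python3 - <<'E'
from h import *
P=lambda x,y:(390+x/8-.45,205+y/8-.45)
Q=lambda x,y:(380+(x-360)/8-.45,200+y/8-.45)
ct=[P(95,75),P(268,75),P(272,390),P(92,390)]; cs=[Q(440,92),Q(580,55),Q(714,270),Q(574,325)]
W=[]
for a,b in zip(ct,cs): p,e=tri(a,b); print(p,e,onz("top",a,.045)); W.append(onz("top",a,.045))
W=np.array(W); print("centre",W.mean(0),"len",np.linalg.norm(W[0]-W[3]),np.linalg.norm(W[1]-W[2]),"wid",np.linalg.norm(W[0]-W[1]),np.linalg.norm(W[2]-W[3]))
l=(W[0]+W[1]-W[2]-W[3]);print("yaw",np.degrees(np.arctan2(l[1],l[0])))
w=(W[0]+W[3]-W[1]-W[2]);print("yaw w",np.degrees(np.arctan2(-w[0],w[1])))
for u in((205,280),(218,283),(160,292)): print("stack top",u,onz("top",u,0))
for u in((225,345),(240,335),(180,372)): print("stack side",u,onz("side",u,0))
print("stacktop1",onz("top",(125,218),.6),onz("side",(155,133),.6))
E
```

```text
[ 0.6477 -0.2885  0.0508] 0.0010707757363356064 [ 0.6494 -0.2889  0.045 ]
[ 0.6505 -0.3427  0.0417] 0.0007705010386746177 [ 0.65   -0.3419  0.045 ]
[ 0.5524 -0.3395  0.0477] 0.002615082942241791 [ 0.552  -0.3409  0.045 ]
[ 0.5503 -0.2865  0.0492] 0.0011745030058732458 [ 0.5514 -0.2866  0.045 ]
centre [ 0.6007 -0.3146  0.045 ] len 0.09805493350725805 0.09797318737529002 wid 0.05294293960313872 0.05437164414870053
yaw -0.9504765461794484
yaw w 0.6365771001300916
stack top (205, 280) [0.4862 0.1952 0.    ]
stack top (218, 283) [0.4791 0.1624 0.    ]
stack top (160, 292) [0.4549 0.3055 0.    ]
stack side (225, 345) [0.4734 0.205  0.    ]
stack side (240, 335) [0.4841 0.1669 0.    ]
stack side (180, 372) [0.4495 0.3121 0.    ]
stacktop1 [0.5033 0.1951 0.6   ] [0.503  0.1904 0.6   ]
```

Block confirmed: top at about 45–48 mm, 98 × 54 mm, centre (0.601, -0.315), yaw about 0°. The spindle axis is at (0.650, 0.0187) and the gauge yaw about 3.8°. Stack 1's axis is near (0.503, 0.193). Next is a small helper that turns world waypoints into tool-frame rows.

```bash
cat >> h.py <<'E'
G0=np.array([.650,.0187,0]); GY=3.8
def gp(x,y,z,yaw=GY): return G0+R.from_euler("z",yaw,degrees=True).apply([x,y,z])
def ori(yaw,tilt):
    t=np.radians(tilt);c,s=np.cos(t),np.sin(t)
    return R.from_euler("z",yaw,degrees=True)*R.from_matrix(np.array([[-c,0,s],[0,1,0],[-s,0,-c]]))
def plan(wps,vmax=.055,start=None):
    "wps: (pos,yaw,tilt); prints n x row in crank units (shift cm, turn rad)"
    o=robot.get_obs(); p,r=(o["position"],R.from_quat(o["tool_rot"])) if start is None else start
    for q,yaw,tilt in wps:
        r1=ori(yaw,tilt); v=(r.inv()*r1).as_rotvec()
        if np.linalg.norm(v)>3: print("big turn",v)
        n=max(1,int(np.ceil(max(np.linalg.norm(q-p)/vmax,np.abs(v).max()/.17))))
        print("->",q,yaw,tilt,"n",n)
        for k in range(n):
            d=r.inv().apply((q-p)/(n-k))*100; w=(r.inv()*r1).as_rotvec()/(n-k)
            d,w=d.round(2),w.round(3); print("  ",*d,*w)
            p=p+r.apply(d/100); r=r*R.from_rotvec(w)
    return p,r
E
python3 - <<'E'
from h import *
plan([(np.array([.14,.41,.30]),GY,0),(np.array([.29,.26,.30]),GY,0),(np.array([.38,.07,.32]),GY,0),
 (gp(-.18,-.045,.34),GY,40),(gp(-.106,-.038,.258),GY,40)])
E
```

```text
-> [0.14 0.41 0.3 ] 3.8 0 n 4
   0.06 -4.78 -0.21 -0.0 -0.0 -0.1
   0.54 -4.75 -0.21 -0.001 -0.0 -0.1
   1.01 -4.68 -0.21 -0.0 -0.0 -0.101
   1.47 -4.55 -0.21 -0.001 -0.001 -0.1
-> [0.29 0.26 0.3 ] 3.8 0 n 4
   -3.49 -3.99 0.0 0.0 0.0 -0.0
   -3.49 -3.99 0.0 0.0 0.0 -0.0
   -3.5 -3.99 0.0 0.0 0.0 -0.0
   -3.49 -3.99 0.0 0.0 0.0 -0.0
-> [0.38 0.07 0.32] 3.8 0 n 4
   -1.93 -4.89 -0.5 0.0 0.0 -0.0
   -1.93 -4.89 -0.5 0.0 0.0 -0.0
   -1.93 -4.89 -0.5 0.0 0.0 -0.0
   -1.94 -4.88 -0.5 0.0 0.0 -0.0
-> [ 0.4734 -0.0381  0.34  ] 3.8 40 n 5
   -1.72 -2.28 -0.4 0.0 -0.14 -0.0
   -1.76 -2.28 -0.16 0.0 -0.139 -0.0
   -1.76 -2.28 0.09 0.0 -0.14 -0.0
   -1.73 -2.28 0.34 0.0 -0.139 -0.0
   -1.68 -2.29 0.57 0.0 -0.14 -0.0
-> [ 0.5468 -0.0262  0.258 ] 3.8 40 n 3
   -0.13 0.23 3.68 0.0 0.0 -0.0
   -0.13 0.24 3.68 0.0 0.0 -0.0
   -0.13 0.23 3.68 0.0 0.0 -0.0
```

```bash
python3 -m crank '[[0.06,-4.8,-0.2,0,0,-0.1,1],[0.54,-4.75,-0.2,0,0,-0.1,1],[1.0,-4.7,-0.2,0,0,-0.1,1],[1.5,-4.55,-0.2,0,0,-0.1,1],[0,0,0,0,0,0,1]]' 20
python3 -m crank '[[-3.5,-4,0,0,0,0,1],[-3.5,-4,0,0,0,0,1],[-3.5,-4,0,0,0,0,1],[-3.5,-4,0,0,0,0,1],[0,0,0,0,0,0,1]]'
```

```text
time: 0.72
position: [0.1375, 0.4062, 0.2997]
tool_rot: [-0.032, 0.999, -0.002, -0.002]
ft_force: [1.0, 1.0, 0.6]
grip_width: 0.045
grip_force: 0.0
time: 1.35
position: [0.294, 0.2583, 0.3005]
tool_rot: [-0.029, 1.0, 0.0, 0.001]
ft_force: [-0.4, 1.4, 0.2]
grip_width: 0.0016
grip_force: 0.0
```

```bash
python3 - <<'E'
from h import *
print(robot.get_obs()["q"])
plan([(np.array([.38,.07,.32]),GY,0),
 (gp(-.18,-.045,.34),GY,40),(gp(-.106,-.038,.258),GY,40)])
E
```

```text
[ 0.4335  0.1966  1.9713 -0.0005  0.9709 -1.1947]
-> [0.38 0.07 0.32] 3.8 0 n 4
   -1.88 -4.82 -0.48 0.0 0.001 -0.002
   -1.87 -4.83 -0.49 0.0 0.001 -0.002
   -1.85 -4.83 -0.49 0.0 0.0 -0.002
   -1.85 -4.84 -0.49 0.001 0.001 -0.003
-> [ 0.4734 -0.0381  0.34  ] 3.8 40 n 5
   -1.72 -2.28 -0.4 -0.0 -0.14 0.0
   -1.76 -2.28 -0.16 -0.0 -0.14 0.0
   -1.76 -2.28 0.09 -0.0 -0.139 0.0
   -1.73 -2.28 0.34 -0.0 -0.14 0.0
   -1.67 -2.29 0.57 -0.0 -0.139 0.001
-> [ 0.5468 -0.0262  0.258 ] 3.8 40 n 3
   -0.13 0.23 3.68 -0.0 -0.0 -0.0
   -0.13 0.24 3.68 -0.0 -0.0 -0.0
   -0.14 0.23 3.68 -0.0 -0.0 -0.0
```

```bash
python3 -m crank '[[-1.9,-4.8,-0.5,0,0,-0.002,1],[-1.9,-4.8,-0.5,0,0,-0.002,1],[-1.9,-4.8,-0.5,0,0,-0.002,1],[-1.9,-4.8,-0.5,0,0,-0.002,1],[0,0,0,0,0,0,1]]'
python3 -m crank '[[-1.7,-2.3,-0.4,0,-0.14,0,1],[-1.75,-2.3,-0.15,0,-0.14,0,1],[-1.75,-2.3,0.1,0,-0.14,0,1],[-1.75,-2.3,0.35,0,-0.14,0,1],[-1.65,-2.3,0.55,0,-0.14,0,1]]'
python3 -m crank '[[-0.1,0.2,3.7,0,0,0,1],[-0.1,0.2,3.7,0,0,0,1],[-0.1,0.2,3.7,0,0,0,1],[0,0,0,0,0,0,1],[0,0,0,0,0,0,1]]'
python3 - <<'E'
from h import *
print(robot.get_obs()["q"])
for n in("side","top"): cv2.imwrite(f"pics/{n}1.png",cams.camera(n)[:,:,::-1])
t=cv2.imread("pics/top1.png"); s=cv2.imread("pics/side1.png")
a=cv2.resize(t[140:260,220:330],None,fx=3.6,fy=3.6); b=cv2.resize(s[160:280,220:330],None,fx=3.6,fy=3.6)
cv2.imwrite("pics/crop3.png",np.hstack([a,b]))
plan([(gp(-.0676,-.038,.2117),GY,40)])
E
```

```text
time: 1.98
position: [0.3817, 0.0714, 0.3208]
tool_rot: [-0.034, 0.999, -0.0, 0.002]
ft_force: [-0.4, 0.6, 0.6]
grip_width: 0.0004
grip_force: 0.0
time: 2.6
position: [0.4663, -0.021, 0.339]
tool_rot: [-0.037, 0.948, 0.019, 0.316]
ft_force: [0.4, 1.0, -0.4]
grip_width: 0.0006
grip_force: 0.0
time: 3.22
position: [0.54, -0.0037, 0.2646]
tool_rot: [-0.035, 0.952, 0.015, 0.304]
ft_force: [0.1, 0.2, 0.1]
grip_width: 0.0003
grip_force: 0.0
[-0.317   0.3651  2.0394  0.9786  0.2786 -2.8532]
-> [ 0.5851 -0.0237  0.2117] 3.8 40 n 2
   -0.22 -1.14 3.44 0.005 -0.039 0.001
   -0.08 -1.12 3.45 0.006 -0.04 0.002
```

View pics/crop3.png

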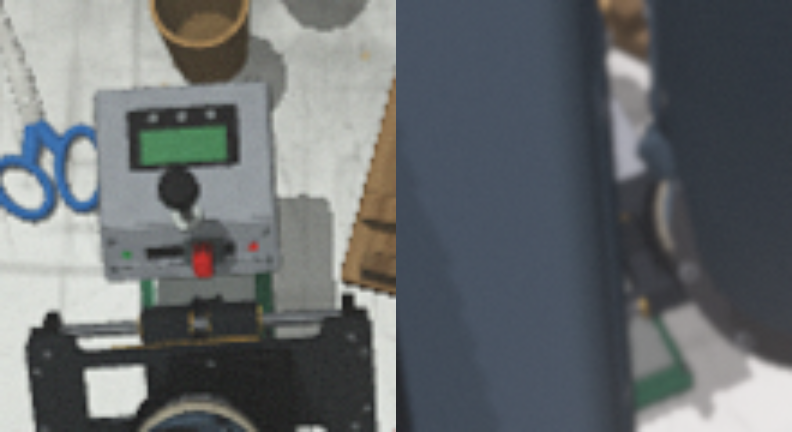

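The crop shows the gripper in front of the gauge, with the lock fin at (203,260) in the crop, still at its start. Joint 6 is at its limit, so I'll back off, un-tilt, give the tool a half turn for the equivalent pose, and use a 30° tilt.

```bash
python3 - <<'E'
from h import *
plan([(np.array([.42,-.03,.35]),GY,0)])
E
```

```text
-> [ 0.42 -0.03  0.35] 3.8 0 n 4
   1.24 -0.39 -3.49 0.002 0.155 0.002
   1.77 -0.4 -3.25 0.003 0.155 0.001
   2.25 -0.42 -2.94 0.002 0.155 0.002
   2.68 -0.42 -2.56 0.003 0.154 0.001
```

```bash
python3 -m crank '[[1.2,-0.4,-3.5,0,0.155,0,1],[1.8,-0.4,-3.2,0,0.155,0,1],[2.2,-0.4,-3,0,0.155,0,1],[2.7,-0.4,-2.6,0,0.155,0,1],[0,0,0,0,0,0,1]]'
python3 -m crank '[[0,0,0,0,0,0.175,1],[0,0,0,0,0,0.175,1],[0,0,0,0,0,0.175,1],[0,0,0,0,0,0.175,1],[0,0,0,0,0,0.175,1]]'
python3 -m crank '[[0,0,0,0,0,0.175,1],[0,0,0,0,0,0.175,1],[0,0,0,0,0,0.175,1],[0,0,0,0,0,0.175,1],[0,0,0,0,0,0.175,1]]'
python3 -m crank '[[0,0,0,0,0,0.175,1],[0,0,0,0,0,0.175,1],[0,0,0,0,0,0.175,1],[0,0,0,0,0,0.175,1],[0,0,0,0,0,0.175,1]]'
python3 -m crank '[[0,0,0,0,0,0.175,1],[0,0,0,0,0,0.175,1],[0,0,0,0,0,0.15,1],[0,0,0,0,0,0,1]]'
cat >> h.py <<'E'
ori0=ori
def ori(yaw,tilt): return ori0(yaw,tilt)*R.from_euler("z",180,degrees=True)
def tcp(gx,z,tilt,back): # gauge x,z of a point on the tool axis `back` m ahead of TCP -> TCP gauge x,z
    t=np.radians(tilt); return gx-back*np.sin(t), z+back*np.cos(t)
E
python3 - <<'E'
from h import *
print(robot.get_obs()["q"])
a=tcp(-.0254,.1617,30,.070); b=tcp(-.0254,.1617,30,.125); print(a,b)
plan([(gp(b[0],-.038,b[1]),GY,30),(gp(a[0],-.038,a[1]),GY,30)])
E
```

```text
time: 3.95
position: [0.4419, -0.0215, 0.3264]
tool_rot: [-0.049, 0.996, 0.02, 0.069]
ft_force: [1.0, -0.6, -0.3]
grip_width: 0.0003
grip_force: 0.0
time: 4.58
position: [0.4415, -0.0207, 0.3236]
tool_rot: [0.38, 0.922, 0.048, 0.052]
ft_force: [0.7, -0.3, -0.0]
grip_width: 0.0007
grip_force: 0.0
time: 5.2
position: [0.4415, -0.0207, 0.3236]
tool_rot: [0.735, 0.674, 0.065, 0.027]
ft_force: [-0.8, -0.1, 0.0]
grip_width: 0.0007
grip_force: 0.0
time: 5.82
position: [0.4415, -0.0207, 0.3236]
tool_rot: [0.952, 0.299, 0.07, -0.004]
ft_force: [0.0, 0.4, -1.0]
grip_width: 0.0004
grip_force: 0.0
time: 6.32
position: [0.4414, -0.0208, 0.3237]
tool_rot: [0.996, 0.058, 0.067, -0.021]
ft_force: [0.4, -0.4, -0.0]
grip_width: 0.0002
grip_force: 0.0
[-0.3513  0.1947  1.8971  0.1119  0.9462  1.0421]
(np.float64(-0.060399999999999995), np.float64(0.22232177826491073)) (np.float64(-0.08789999999999999), np.float64(0.26995317547305486))
-> [ 0.5648 -0.025   0.27  ] 3.8 30 n 3
   3.79 0.69 2.3 -0.016 0.129 0.013
   3.47 0.6 2.79 -0.016 0.13 0.013
   3.08 0.5 3.22 -0.017 0.129 0.013
-> [ 0.5923 -0.0232  0.2223] 3.8 30 n 1
   0.01 0.0 5.5 0.0 0.0 0.0
```

```bash
python3 -m crank '[[3.8,0.7,2.3,-0.016,0.13,0.013,1],[3.45,0.6,2.8,-0.016,0.13,0.013,1],[3.1,0.5,3.2,-0.016,0.13,0.013,1],[0,0,0,0,0,0,1],[0,0,0,0,0,0,1]]'
python3 - <<'E'
from h import *
print(robot.get_obs()["q"])
a=tcp(-.0254,.1617,30,.070); plan([(gp(a[0],-.038,a[1]),GY,30)])
E
```

```text
time: 6.95
position: [0.5643, -0.0253, 0.2702]
tool_rot: [0.966, 0.032, 0.258, -0.009]
ft_force: [0.8, 0.8, -0.0]
grip_width: 0.0003
grip_force: 0.0
[-0.3243  0.3794  1.9194  0.5096  0.4005  0.7519]
-> [ 0.5923 -0.0232  0.2223] 3.8 30 n 2
   0.02 -0.01 2.78 -0.0 0.001 0.0
   0.02 -0.01 2.77 -0.0 0.001 0.001
```

Good pose. Now I'll go in to the fin's -y side and begin the push (gauge +y = tool -y).

```bash
python3 -m crank '[[0,0,2.0,0,0,0,1],[0,0,2.0,0,0,0,1],[0,0,1.5,0,0,0,1],[0,0,0,0,0,0,1]]'
python3 -m crank '[[0,-0.5,0,0,0,0,1],[0,-0.5,0,0,0,0,1],[0,-0.5,0,0,0,0,1],[0,-0.5,0,0,0,0,1]]'
python3 - <<'E'
from h import *
o=robot.get_obs();d=o["position"]-G0; print(R.from_euler("z",-GY,degrees=True).apply(d),o["ft_force"],o["moment"])
E
```

```text
time: 7.45
position: [0.5924, -0.0236, 0.2225]
tool_rot: [0.965, 0.032, 0.258, -0.009]
ft_force: [-0.1, -0.5, 0.6]
grip_width: 0.0006
grip_force: 0.0
time: 7.95
position: [0.5913, -0.004, 0.2233]
tool_rot: [0.965, 0.032, 0.259, -0.008]
ft_force: [-1.1, -3.7, 1.6]
grip_width: 0.0011
grip_force: 1.7
[-0.0601 -0.0188  0.2233] [-1.0552 -3.7457  1.5639] [-0.624   0.5693 -0.2475]
```

```bash
python3 -m crank '[[0,-0.5,0,0,0,0,1],[0,-0.5,0,0,0,0,1],[0,-0.5,0,0,0,0,1],[0,-0.5,0,0,0,0,1]]'
python3 -m crank '[[0,-0.3,0,0,0,0,1],[0,0,0,0,0,0,1]]'
python3 -m crank '[[0,-0.2,0,0,0,0,1],[0,0,0,0,0,0,1]]'
python3 - <<'E'
from h import *
o=robot.get_obs();d=o["position"]-G0; print(R.from_euler("z",-GY,degrees=True).apply(d),o["ft_force"],o["moment"])
E
```

```text
time: 8.45
position: [0.5901, 0.0164, 0.2229]
tool_rot: [0.965, 0.032, 0.259, -0.008]
ft_force: [-3.6, -8.1, 3.0]
grip_width: 0.0007
grip_force: 5.3
time: 8.7
position: [0.59, 0.0168, 0.2229]
tool_rot: [0.965, 0.031, 0.26, -0.006]
ft_force: [-4.9, -14.7, 2.2]
grip_width: 0.0006
grip_force: 6.8
time: 8.95
position: [0.5899, 0.0171, 0.223]
tool_rot: [0.965, 0.031, 0.261, -0.005]
ft_force: [-7.1, -20.6, 2.7]
grip_width: 0.0003
grip_force: 10.0
[-0.06    0.0024  0.223 ] [ -7.0902 -20.6061   2.692 ] [-3.0891  1.2656 -1.6067]
```

The lock stopped against its end stop: force rose to 20 N with no further motion, after about 36 mm of travel. I'll retreat and check it.

```bash
python3 -m crank '[[0,1.2,0,0,0,0,1],[0,0.5,-2,0,0,0,1],[0,0,-5,0,0,0,0],[0,0,-5,0,0,0,0],[0,0,0,0,0,0,0]]'
python3 - <<'E'
from h import *
o=robot.get_obs(); print(o["q"],o["ft_force"])
cv2.imwrite("pics/top2.png",cams.camera("top")[:,:,::-1])
t=cv2.imread("pics/top2.png"); cv2.imwrite("pics/crop4.png",cv2.resize(t[150:260,225:335],None,fx=4,fy=4))
B=np.array([.601,-.3146,0])
g=tcp(B[0]-.041,.030,30,.051); h=tcp(B[0]-.041,.030,30,.151)
plan([(np.array([.46,-.17,.31]),0,30),(np.array([h[0],B[1],h[1]]),0,30)])
E
```

```text
time: 9.57
position: [0.5303, 0.001, 0.3296]
tool_rot: [0.965, 0.032, 0.261, -0.008]
ft_force: [-0.2, 0.7, 0.0]
grip_width: 0.0224
grip_force: 0.0
[-0.2892  0.232   1.9308  0.3683  0.507   0.9346] [-0.218   0.6743  0.0371]
-> [ 0.46 -0.17  0.31] 0 30 n 4
   -1.99 4.15 -0.64 -0.008 -0.001 0.014
   -1.93 4.18 -0.6 -0.008 -0.0 0.014
   -1.87 4.21 -0.57 -0.009 -0.001 0.015
   -1.82 4.25 -0.53 -0.008 -0.0 0.014
-> [ 0.4845 -0.3146  0.1608] 0 30 n 4
   -1.34 3.61 3.54 -0.0 -0.0 0.0
   -1.33 3.62 3.54 -0.0 -0.0 0.0
   -1.34 3.61 3.53 -0.0 -0.0 0.0
   -1.33 3.62 3.54 -0.0 -0.0 0.0
```

View pics/crop4.png

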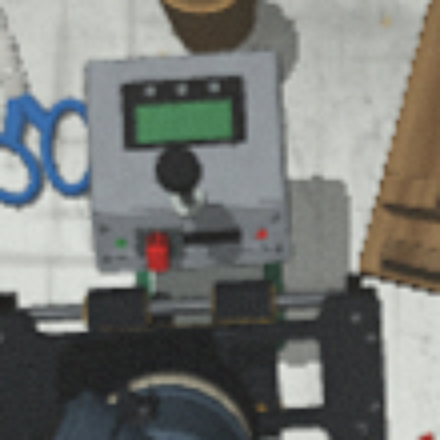

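The crop shows the fin now at the left by the green dot (157,252), with the slot free to its right. I'll check the travel numerically with a red mask.

```bash
python3 - <<'E'
from h import *
for f in("top0","top2"):
    t=cv2.imread(f"pics/{f}.png")[195:228,240:300].astype(int)
    m=((t[...,2]>120)&(t[...,2]-t[...,1]>60)&(t[...,2]-t[...,0]>60)).astype(np.uint8)
    n,_,st,ce=cv2.connectedComponentsWithStats(m)
    for i in range(1,n):
        if st[i,4]>2:
            w=onz("top",ce[i]+[240,195],.17); print(f,st[i],ce[i]+[240,195],R.from_euler("z",-GY,degrees=True).apply(w-G0))
E
```

```text
top0 [49 13  3  2  4] [290.   208.25] [-0.0234 -0.0398  0.17  ]
top0 [34 15  5  7 27] [275.7407 213.1852] [-0.033  -0.0074  0.17  ]
top2 [49 13  3  2  5] [289.8 208.4] [-0.0237 -0.0393  0.17  ]
top2 [22 14  5  9 35] [264.     213.7429] [-0.0328  0.0189  0.17  ]
```

The fin ended at gauge y = +0.019, which is the end of a slot symmetric about the axis (±18 mm). The contact force sat on the fin with no motion, so the lock is at its end stop; it had simply started partly along. On to the block.

```bash
python3 -m crank '[[-2,4.15,-0.6,-0.008,0,0.014,0],[-1.95,4.2,-0.6,-0.008,0,0.014,0],[-1.9,4.2,-0.6,-0.008,0,0.014,0],[-1.8,4.25,-0.5,-0.008,0,0.014,0]]'
python3 -m crank '[[-1.3,3.6,3.5,0,0,0,0],[-1.3,3.6,3.5,0,0,0,0],[-1.3,3.6,3.5,0,0,0,0],[-1.3,3.6,3.5,0,0,0,0],[0,0,0,0,0,0,0]]'
python3 - <<'E'
from h import *
o=robot.get_obs(); print(o["q"],o["ft_force"])
B=np.array([.601,-.3146,0])
g=tcp(B[0]-.041,.030,30,.051)
plan([(np.array([g[0],B[1],g[1]]),0,30)])
E
```

```text
time: 10.12
position: [0.4595, -0.1714, 0.3064]
tool_rot: [0.966, 0.0, 0.258, -0.002]
ft_force: [0.1, -0.0, -0.0]
grip_width: 0.0671
grip_force: 0.0
time: 10.75
position: [0.4849, -0.3162, 0.1557]
tool_rot: [0.966, -0.002, 0.257, -0.003]
ft_force: [-0.4, 0.0, -0.0]
grip_width: 0.0866
grip_force: 0.0
[-0.9422  0.6322  1.9133  1.0181  0.4947 -0.2592] [-0.3891  0.0452 -0.0179]
-> [ 0.5345 -0.3146  0.0742] 0 30 n 2
   0.13 -0.06 4.77 -0.002 0.002 -0.002
   0.13 -0.06 4.77 -0.003 0.002 -0.003
```

```bash
python3 -m crank '[[0.1,-0.1,3.2,0,0,0,0],[0.1,-0.1,3.2,0,0,0,0],[0.1,0,3.2,0,0,0,0],[0,0,0,0,0,0,0]]' 45
python3 -m crank '[[0,0,0,0,0,0,1],[0,0,0,0,0,0,1],[0,0,0,0,0,0,1],[0,0,0,0,0,0,1],[0,0,0,0,0,0,1]]' 45
python3 - <<'E'
from h import *
o=robot.get_obs(); print(o["q"],o["ft_force"],o["position"])
for n in("side","top"): cv2.imwrite(f"pics/{n}3.png",cams.camera(n)[:,:,::-1])
t=cv2.imread("pics/top3.png"); s=cv2.imread("pics/side3.png")
cv2.imwrite("pics/crop5.png",np.hstack([cv2.resize(t[190:290,370:470],(390,390)),cv2.resize(s[170:300,340:470],(390,390))]))
E
```

```text
time: 11.25
position: [0.536, -0.3102, 0.0775]
tool_rot: [0.966, 0.001, 0.258, -0.002]
ft_force: [-0.8, 0.9, 0.5]
grip_width: 0.0867
grip_force: 0.0
time: 11.88
position: [0.5358, -0.3138, 0.0803]
tool_rot: [0.966, 0.0, 0.259, 0.001]
ft_force: [-2.9, -2.1, 6.1]
grip_width: 0.0548
grip_force: 44.8
[-0.8578  0.8024  1.8396  1.2495  0.4096 -0.4379] [-2.8692 -2.1108  6.0858] [ 0.5358 -0.3138  0.0803]
```

View pics/crop5.png

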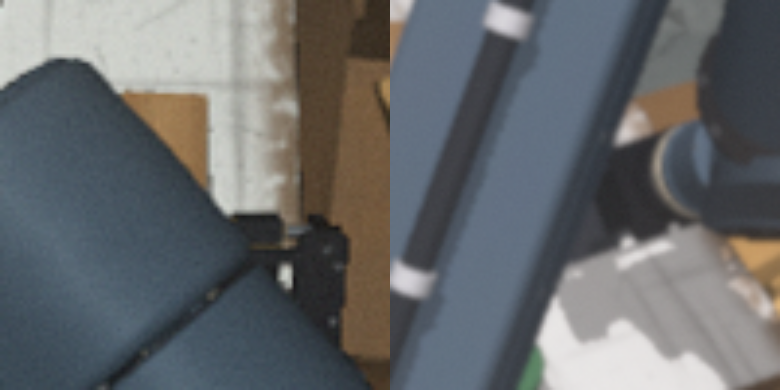

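The crop shows the gripper on the block's near end, with a width of 54.8 mm and a grip of 45 N. Next I'll plan the lift and transfer.

```bash
python3 - <<'E'
from h import *
plan([(np.array([.50,-.30,.26]),0,30),(np.array([.46,-.14,.31]),0,30),(gp(-.175,-.002,.28),GY,30)],vmax=.05)
E
```

```text
-> [ 0.5  -0.3   0.26] 0 30 n 4
   1.48 -0.34 -4.34 0.0 -0.0 0.0
   1.47 -0.34 -4.34 0.001 -0.0 0.0
   1.48 -0.34 -4.33 0.0 -0.001 0.0
   1.47 -0.34 -4.34 0.001 -0.0 0.001
-> [ 0.46 -0.14  0.31] 0 30 n 4
   -0.24 -4.0 -1.58 -0.0 -0.0 -0.0
   -0.24 -4.0 -1.58 -0.0 -0.0 -0.0
   -0.25 -4.0 -1.58 -0.0 -0.0 -0.0
   -0.24 -4.0 -1.59 -0.0 -0.0 -0.0
-> [0.4755 0.0051 0.28  ] 3.8 30 n 3
   -0.06 -4.84 1.13 0.011 -0.0 -0.019
   0.04 -4.82 1.18 0.011 -0.0 -0.019
   0.13 -4.81 1.23 0.011 -0.0 -0.02
```

```bash
python3 -m crank '[[0.8,0,-1.4,0,0,0,1],[1.5,-0.4,-4.3,0,0,0,1],[1.5,-0.4,-4.3,0,0,0,1],[1.5,-0.4,-4.3,0,0,0,1],[0.6,-0.2,-3,0,0,0,1]]'
python3 -m crank '[[-0.3,-4,-1.6,0,0,0,1],[-0.3,-4,-1.6,0,0,0,1],[-0.2,-4,-1.6,0,0,0,1],[-0.2,-4,-1.5,0,0,0,1],[0,0,0,0,0,0,1]]'
python3 - <<'E'
from h import *
print(robot.get_obs()["q"],robot.get_obs()["grip_force"])
plan([(gp(-.175,-.002,.28),GY,30)],vmax=.05)
E
```

```text
time: 12.6
position: [0.4997, -0.2979, 0.2601]
tool_rot: [0.966, 0.001, 0.259, -0.001]
ft_force: [-1.0, -0.4, -1.5]
grip_width: 0.0547
grip_force: 44.8
time: 13.22
position: [0.4577, -0.1346, 0.3078]
tool_rot: [0.966, 0.003, 0.257, -0.003]
ft_force: [-0.7, -0.9, -2.2]
grip_width: 0.0548
grip_force: 44.8
[-0.6879  0.2059  2.0555  0.6443  0.5628  0.3803] 44.805040181677
-> [0.4755 0.0051 0.28  ] 3.8 30 n 3
   0.07 -4.65 1.13 0.009 0.001 -0.018
   0.16 -4.64 1.17 0.009 0.001 -0.018
   0.24 -4.62 1.21 0.009 0.001 -0.018
```

```bash
python3 -m crank '[[0.1,-4.6,1.1,0.009,0,-0.018,1],[0.2,-4.6,1.2,0.009,0,-0.018,1],[0.2,-4.6,1.2,0.009,0,-0.018,1],[0,0,0,0,0,0,1]]'
python3 - <<'E'
from h import *
o=robot.get_obs();print(o["q"],o["grip_force"])
for n in("side","top"): cv2.imwrite(f"pics/{n}4.png",cams.camera(n)[:,:,::-1])
t=cv2.imread("pics/top4.png"); s=cv2.imread("pics/side4.png")
cv2.imwrite("pics/crop6.png",np.hstack([cv2.resize(t[140:290,220:370],(400,400)),cv2.resize(s[160:310,210:360],(400,400))]))
plan([(gp(-.175,-.0,.122),GY,30)],vmax=.05)
E
```

```text
time: 13.72
position: [0.4775, 0.0028, 0.2786]
tool_rot: [0.966, 0.033, 0.256, -0.008]
ft_force: [0.3, -0.4, -2.2]
grip_width: 0.0545
grip_force: 44.6
[-0.3265  0.2583  2.1064  0.5917  0.3473  0.6601] 44.624922241176534
-> [0.4754 0.0071 0.122 ] 3.8 30 n 4
   -2.04 -0.21 3.38 0.001 0.0 -0.0
   -2.04 -0.2 3.38 0.001 0.0 -0.001
   -2.04 -0.2 3.38 0.001 0.0 -0.0
   -2.04 -0.19 3.38 0.002 0.001 -0.001
```

View pics/crop6.png

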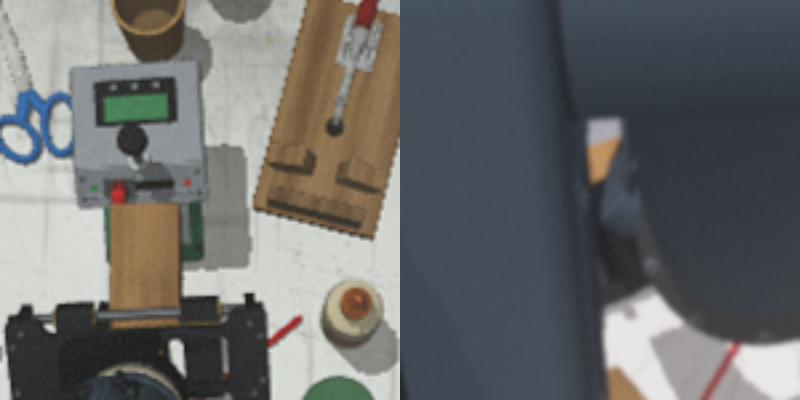

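The crop shows the block held straight ahead of the gripper (front edge at about (145,203) in the crop), bystanders untouched. I'll check its sag and offset against the prediction before descending.

```bash
python3 - <<'E'
from h import *
o=robot.get_obs(); p=o["position"]; r=R.from_euler("z",GY,degrees=True)
for y in(.0275,-.0275): print("pred front top",proj("top",p+r.apply([.1152,y,-.0353])),"front bottom",proj("top",p+r.apply([.1152,y,-.0803])))
t=cv2.imread("pics/top4.png"); h=cv2.cvtColor(t,cv2.COLOR_BGR2HSV)
m=cv2.inRange(h,(5,70,50),(22,255,255))[200:265,250:300]
c=max(cv2.findContours(m,cv2.RETR_EXTERNAL,cv2.CHAIN_APPROX_NONE)[0],key=cv2.contourArea)
print((cv2.approxPolyDP(c,2.5,True).reshape(-1,2)+[250,200]).tolist())
E
```

```text
pred front top [260.53   216.3841] front bottom [262.6732 221.1734]
pred front top [286.6408 214.97  ] front bottom [287.8687 219.809 ]
[[262, 216], [260, 254], [287, 254], [286, 216]]
```

It matches to about 1 px, so the block is level and centred. With the 30° tilt the body would come within a few mm of the head, so I'll set the block down 12 mm short and push it in afterwards.

```bash
python3 -m crank '[[-2,-0.2,3.4,0.001,0,0,1],[-2,-0.2,3.4,0.001,0,0,1],[-2,-0.2,3.4,0.001,0,0,1],[-2,-0.2,3.3,0.001,0,0,1],[0,0,0,0,0,0,1]]'
python3 - <<'E'
from h import *
o=robot.get_obs();print(o["q"],R.from_euler("z",-GY,degrees=True).apply(o["position"]-G0))
plan([(gp(-.12,0,.119),GY,30),(gp(-.077,0,.117),GY,30),(gp(-.077,0,.110),GY,30)],vmax=.03)
E
```

```text
time: 14.45
position: [0.4834, 0.0099, 0.1946]
tool_rot: [0.963, 0.033, 0.266, -0.023]
ft_force: [-0.3, 0.5, -2.1]
grip_width: 0.0547
grip_force: 44.6
[-0.3243  0.474   2.1938  1.6684  0.2252 -0.4361] [-0.1669  0.0022  0.1946]
-> [0.5303 0.0107 0.119 ] 3.8 30 n 3
   0.05 0.16 2.96 -0.01 -0.005 -0.002
   0.06 0.13 2.96 -0.009 -0.006 -0.002
   0.07 0.1 2.97 -0.01 -0.005 -0.001
-> [0.5732 0.0136 0.117 ] 3.8 30 n 2
   1.81 0.0 1.16 0.0 -0.0 -0.0
   1.82 0.0 1.16 0.0 -0.0 -0.0
-> [0.5732 0.0136 0.11  ] 3.8 30 n 1
   -0.35 0.0 0.61 0.0 -0.0 -0.0
```

The arm slowed near the wrist singularity and the move fell short. I'll continue straight down in smaller steps, backing off slightly.

```bash
python3 -m crank '[[-0.9,0,0.7,-0.006,-0.003,0,1],[-0.7,0,0.8,-0.006,-0.003,0,1],[-0.6,0,0.9,-0.006,-0.003,0,1],[-0.5,0,0.9,-0.006,-0.003,0,1],[-0.5,0,0.9,-0.004,-0.003,0,1]]'
python3 - <<'E'
from h import *
o=robot.get_obs();print(o["q"],R.from_euler("z",-GY,degrees=True).apply(o["position"]-G0))
plan([(gp(-.175,0,.119),GY,30)],vmax=.012)
E
```

```text
time: 15.08
position: [0.4781, 0.0109, 0.1437]
tool_rot: [0.965, 0.031, 0.261, -0.01]
ft_force: [-0.5, -0.4, -1.7]
grip_width: 0.055
grip_force: 44.6
[-0.3062  0.6128  2.2361  2.3962  0.2758 -1.1679] [-0.172   0.0036  0.1437]
-> [0.4754 0.0071 0.119 ] 3.8 30 n 3
   -0.5 0.12 0.66 -0.0 -0.002 -0.001
   -0.5 0.12 0.66 -0.001 -0.001 -0.001
   -0.5 0.13 0.66 -0.0 -0.002 -0.0
```

```bash
python3 -m crank '[[-0.5,0.12,0.66,0,-0.002,0,1],[-0.5,0.12,0.66,0,-0.001,0,1],[-0.5,0.12,0.66,0,-0.001,0,1],[0,0,0,0,0,0,1]]'
python3 - <<'E'
from h import *
o=robot.get_obs();print(o["q"],R.from_euler("z",-GY,degrees=True).apply(o["position"]-G0))
plan([(gp(-.077,0,.117),GY,30),(gp(-.077,0,.110),GY,30)],vmax=.02)
E
```

```text
time: 15.58
position: [0.475, 0.0075, 0.1186]
tool_rot: [0.965, 0.031, 0.259, -0.01]
ft_force: [0.1, -0.1, -2.2]
grip_width: 0.0546
grip_force: 44.6
[-0.3182  0.685   2.2521  2.5412  0.3424 -1.3325] [-0.1753  0.0004  0.1186]
-> [0.5732 0.0136 0.117 ] 3.8 30 n 5
   1.69 0.01 1.01 -0.0 0.0 -0.001
   1.69 0.01 1.01 -0.001 0.0 -0.0
   1.68 0.0 1.01 -0.0 0.0 -0.001
   1.69 0.01 1.01 -0.001 0.0 -0.0
   1.68 0.0 1.02 -0.0 0.0 -0.001
-> [0.5732 0.0136 0.11  ] 3.8 30 n 1
   -0.35 0.0 0.6 -0.0 0.0 0.0
```

```bash
python3 -m crank '[[1.7,0,1,0,0,-0.001,1],[1.7,0,1,0,0,0,1],[1.7,0,1,0,0,-0.001,1],[1.7,0,1,0,0,0,1],[1.7,0,1,0,0,0,1]]'
python3 -m crank '[[0,0,0,0,0,0,1]]'
python3 - <<'E'
from h import *
o=robot.get_obs();print(o["q"],o["ft_force"],R.from_euler("z",-GY,degrees=True).apply(o["position"]-G0))
plan([(gp(-.077,0,.110),GY,30)],vmax=.005)
E
```

```text
time: 16.2
position: [0.5739, 0.0145, 0.1188]
tool_rot: [0.965, 0.032, 0.259, -0.009]
ft_force: [0.2, 0.1, -2.6]
grip_width: 0.0546
grip_force: 44.6
time: 16.32
position: [0.5748, 0.0145, 0.119]
tool_rot: [0.965, 0.033, 0.26, -0.009]
ft_force: [0.1, 0.3, -2.1]
grip_width: 0.0549
grip_force: 44.6
[-0.2319  0.6961  2.0002  1.9611  0.1623 -0.6571] [ 0.1014  0.3177 -2.1145] [-0.0753  0.0008  0.119 ]
-> [0.5732 0.0136 0.11  ] 3.8 30 n 2
   -0.3 0.04 0.35 -0.001 -0.002 0.001
   -0.3 0.04 0.34 -0.001 -0.002 0.001
```

```bash
python3 -m crank '[[-0.25,0.04,0.38,0,-0.002,0,1],[0,0,0,0,0,0,1]]'
python3 -m crank '[[-0.25,0.04,0.38,0,-0.002,0,1],[0,0,0,0,0,0,1]]'
```

```text
time: 16.58
position: [0.5713, 0.0146, 0.113]
tool_rot: [0.966, 0.032, 0.257, -0.01]
ft_force: [0.7, -0.3, -1.1]
grip_width: 0.055
grip_force: 44.6
time: 16.82
position: [0.5715, 0.0144, 0.1104]
tool_rot: [0.966, 0.033, 0.258, -0.01]
ft_force: [-4.4, 0.3, 9.2]
grip_width: 0.0551
grip_force: 44.7
```

Contact came at the expected height, so the block is on the anvil about 13 mm short of centre. Now I'll release, retreat and close the fingers for the push.

```bash
python3 -m crank '[[0,0,0,0,0,0,0],[0,0,0,0,0,0,0],[0,0,0,0,0,0,0],[0,0,0,0,0,0,0]]'
python3 -m crank '[[0,0,-2,0,0,0,0],[0,0,-3,0,0,0,0],[0,0,-3,0,0,0,0.3],[0,0,0,0,0,0,1],[0,0,0,0,0,0,1]]' 20
python3 - <<'E'
from h import *
o=robot.get_obs();print(o["q"],o["ft_force"],R.from_euler("z",-GY,degrees=True).apply(o["position"]-G0))
plan([(gp(-.122,0,.1056),GY,30)],vmax=.02)
E
```

```text
time: 17.32
position: [0.5722, 0.0144, 0.1084]
tool_rot: [0.966, 0.033, 0.256, -0.01]
ft_force: [0.6, -0.1, -0.2]
grip_width: 0.0838
grip_force: 0.0
time: 17.95
position: [0.5339, 0.0116, 0.1764]
tool_rot: [0.966, 0.033, 0.257, -0.01]
ft_force: [-0.1, 0.2, -0.7]
grip_width: 0.0648
grip_force: 0.0
[-0.2619  0.5446  2.0721  1.394   0.1665 -0.1087] [-0.1246  0.1792 -0.7489] [-0.1163  0.0007  0.1764]
-> [0.5283 0.0106 0.1056] 3.8 30 n 4
   -1.0 0.02 1.46 -0.001 0.001 0.0
   -1.0 0.02 1.46 -0.001 0.001 0.0
   -1.01 0.02 1.47 -0.001 0.001 0.0
   -1.01 0.01 1.46 -0.0 0.001 0.0
```

```bash
python3 -m crank '[[0,0,0,0,0,0,1],[0,0,0,0,0,0,1],[0,0,0,0,0,0,1],[0,0,0,0,0,0,1],[-0.5,0,0,0,0,0,1]]'
python3 - <<'E'
from h import *
cv2.imwrite("pics/top5.png",cams.camera("top")[:,:,::-1]); cv2.imwrite("pics/side5.png",cams.camera("side")[:,:,::-1])
t=cv2.imread("pics/top5.png"); h=cv2.cvtColor(t,cv2.COLOR_BGR2HSV)
m=cv2.inRange(h,(5,70,50),(22,255,255))[205:265,245:305]
c=max(cv2.findContours(m,cv2.RETR_EXTERNAL,cv2.CHAIN_APPROX_NONE)[0],key=cv2.contourArea)
a=cv2.approxPolyDP(c,2,True).reshape(-1,2)+[245,205]; print(a.tolist())
for u in a: print(u,R.from_euler("z",-GY,degrees=True).apply(onz("top",u,.075)-G0))
s=cv2.imread("pics/side5.png")
cv2.imwrite("pics/crop7.png",np.hstack([cv2.resize(t[150:270,220:340],(400,400)),cv2.resize(s[160:310,210:360],(400,400))]))
E
```

```text
time: 18.58
position: [0.5295, 0.0113, 0.1742]
tool_rot: [0.966, 0.033, 0.257, -0.01]
ft_force: [-0.2, -0.5, -0.1]
grip_width: 0.0146
grip_force: 0.0
[[285, 216], [264, 218], [266, 237], [286, 234]]
[285 216] [-0.0176 -0.0229  0.075 ]
[264 218] [-0.0197  0.0278  0.075 ]
[266 237] [-0.0665  0.0247  0.075 ]
[286 234] [-0.0619 -0.0233  0.075 ]
```

View pics/crop7.png

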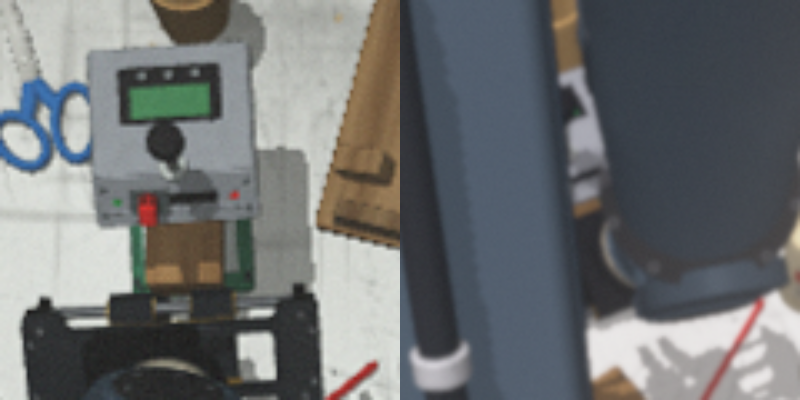

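The crop shows the block on the anvil under the head, its near end at gauge x of about -64 mm and centred in y, with the lock by the green dot. It needs to go about 14 mm further in. I'll lower the closed fingers behind it.

```bash
python3 -m crank '[[-0.9,0,1.5,0,0,0,1],[-0.9,0,1.5,0,0,0,1],[-0.9,0,1.5,0,0,0,1],[-0.9,0,1.5,0,0,0,1],[0,0,0,0,0,0,1]]'
python3 - <<'E'
from h import *
o=robot.get_obs();print(o["q"],o["ft_force"],R.from_euler("z",-GY,degrees=True).apply(o["position"]-G0))
plan([(gp(-.122,0,.1056),GY,30),(gp(-.110,0,.1056),GY,30),(gp(-.093,0.,.1056),GY,30)],vmax=.01)
E
```

```text
time: 19.3
position: [0.5275, 0.0118, 0.1057]
tool_rot: [0.966, 0.033, 0.255, -0.011]
ft_force: [0.0, -0.7, 0.2]
grip_width: 0.0002
grip_force: 0.0
[-0.2662  0.7142  2.1172  2.3904  0.246  -1.1264] [ 0.0408 -0.7464  0.157 ] [-0.1227  0.0013  0.1057]
-> [0.5283 0.0106 0.1056] 3.8 30 n 1
   0.05 0.13 0.04 -0.005 0.007 -0.0
-> [0.5402 0.0114 0.1056] 3.8 30 n 2
   0.52 -0.0 0.3 -0.0 -0.0 -0.0
   0.52 -0.0 0.3 -0.0 -0.0 -0.0
-> [0.5572 0.0125 0.1056] 3.8 30 n 2
   0.74 -0.0 0.43 -0.0 -0.0 -0.0
   0.73 -0.0 0.42 -0.0 -0.0 -0.0
```

```bash
python3 -m crank '[[0.5,0.1,0.3,-0.003,0.005,0,1],[0.5,0,0.3,0,0,0,1],[0.5,0,0.3,0,0,0,1],[0.35,0,0.2,0,0,0,1],[0,0,0,0,0,0,1]]'
python3 -m crank '[[0.35,0,0.2,0,0,0,1],[0.2,0,0.1,0,0,0,1],[0,0,0,0,0,0,1]]'
python3 - <<'E'
from h import *
o=robot.get_obs();print(o["ft_force"],R.from_euler("z",-GY,degrees=True).apply(o["position"]-G0))
cv2.imwrite("pics/top6.png",cams.camera("top")[:,:,::-1])
t=cv2.imread("pics/top6.png"); h=cv2.cvtColor(t,cv2.COLOR_BGR2HSV)
m=cv2.inRange(h,(5,70,50),(22,255,255))[205:265,245:305]
c=max(cv2.findContours(m,cv2.RETR_EXTERNAL,cv2.CHAIN_APPROX_NONE)[0],key=cv2.contourArea)
a=cv2.approxPolyDP(c,2,True).reshape(-1,2)+[245,205]
for u in a: print(u,R.from_euler("z",-GY,degrees=True).apply(onz("top",u,.075)-G0))
E
```

```text
time: 19.92
position: [0.5499, 0.0123, 0.1071]
tool_rot: [0.965, 0.033, 0.26, -0.009]
ft_force: [-1.6, 0.7, 0.3]
grip_width: 0.0003
grip_force: 0.1
time: 20.3
position: [0.5559, 0.0127, 0.1067]
tool_rot: [0.965, 0.033, 0.259, -0.009]
ft_force: [-0.4, 0.1, 0.3]
grip_width: 0.0007
grip_force: 0.3
[-0.4232  0.1444  0.2881] [-0.0943  0.0002  0.1067]
[285 216] [-0.0176 -0.0229  0.075 ]
[264 218] [-0.0197  0.0278  0.075 ]
[264 231] [-0.0516  0.0289  0.075 ]
[285 230] [-0.052  -0.0214  0.075 ]
```

The block's near end is now at -51.5 mm, so its centre is within 2 mm of the spindle axis. I'll retreat up and front, then go over the knob with the tool down.

```bash
python3 - <<'E'
from h import *
plan([(gp(-.14,0,.13),GY,30),(gp(-.155,-.002,.25),GY,30),(gp(-.13,-.002,.36),GY,10)],vmax=.03)
E
```

```text
-> [0.5103 0.0094 0.13  ] 3.8 30 n 2
   -1.39 0.01 -2.15 -0.001 -0.001 0.001
   -1.4 0.01 -2.15 -0.001 -0.0 0.0
-> [0.4955 0.0064 0.25  ] 3.8 30 n 5
   0.94 0.04 -2.23 0.0 -0.0 0.0
   0.94 0.04 -2.23 0.0 -0.0 0.0
   0.94 0.04 -2.23 0.0 -0.0 0.0
   0.94 0.04 -2.23 0.0 -0.0 0.0
   0.95 0.04 -2.23 0.0 -0.0 0.0
-> [0.5204 0.0081 0.36  ] 3.8 10 n 4
   1.92 0.0 -2.07 0.0 -0.087 -0.0
   1.73 0.0 -2.23 0.0 -0.087 -0.0
   1.53 0.0 -2.36 0.0 -0.088 -0.0
   1.31 0.01 -2.49 0.0 -0.087 -0.0
```

```bash
python3 -m crank '[[-1.4,0,-2.1,0,0,0,1],[-1.4,0,-2.1,0,0,0,1],[0.9,0,-2.2,0,0,0,1],[0.9,0,-2.2,0,0,0,1],[0.9,0,-2.2,0,0,0,1]]'
python3 -m crank '[[0.9,0,-2.2,0,0,0,1],[0.9,0,-2.2,0,0,0,1],[0,0,0,0,0,0,1]]'
python3 - <<'E'
from h import *
o=robot.get_obs();print(o["q"],o["ft_force"],R.from_euler("z",-GY,degrees=True).apply(o["position"]-G0))
plan([(gp(-.13,-.002,.36),GY,10),(gp(-.06,-.0,.365),GY,0),(gp(0,-.0,.33),GY,0)],vmax=.03)
E
```

```text
time: 20.98
position: [0.5029, 0.0101, 0.1889]
tool_rot: [0.965, 0.033, 0.26, -0.012]
ft_force: [0.0, -0.1, 0.0]
grip_width: 0.0004
grip_force: 0.0
time: 21.35
position: [0.4988, 0.0103, 0.2276]
tool_rot: [0.964, 0.035, 0.262, -0.013]
ft_force: [0.4, -1.1, -0.3]
grip_width: 0.0007
grip_force: 0.0
[-0.2964  0.3991  2.1223  1.0094  0.2249  0.253 ] [ 0.3521 -1.1171 -0.3111] [-0.1514  0.0016  0.2276]
-> [0.5204 0.0081 0.36  ] 3.8 10 n 5
   1.71 0.06 -2.07 -0.002 -0.071 0.001
   1.56 0.06 -2.18 -0.002 -0.071 0.001
   1.4 0.06 -2.29 -0.002 -0.071 0.001
   1.23 0.07 -2.38 -0.002 -0.072 0.001
   1.06 0.07 -2.46 -0.001 -0.071 0.001
-> [0.5901 0.0147 0.365 ] 3.8 0 n 3
   2.33 -0.07 0.24 -0.0 -0.058 -0.0
   2.34 -0.07 0.11 -0.0 -0.058 -0.0
   2.34 -0.06 -0.03 -0.0 -0.059 -0.0
-> [0.65   0.0187 0.33  ] 3.8 0 n 3
   2.0 -0.0 1.17 -0.0 0.0 -0.0
   2.0 -0.0 1.16 -0.0 0.0 -0.0
   2.0 -0.01 1.17 -0.0 0.0 -0.0
```

```bash
python3 -m crank '[[1.7,0.06,-2.1,0,-0.071,0,1],[1.55,0.06,-2.2,0,-0.071,0,1],[1.4,0.06,-2.3,0,-0.071,0,1],[1.2,0.06,-2.4,0,-0.071,0,1],[1.05,0.06,-2.5,0,-0.071,0,1]]'
python3 -m crank '[[2.3,-0.07,0.2,0,-0.058,0,1],[2.3,-0.07,0.1,0,-0.058,0,1],[2.3,-0.07,0,0,-0.058,0,1],[0,0,0,0,0,0,1]]'
python3 - <<'E'
from h import *
o=robot.get_obs();print(o["q"],o["ft_force"],R.from_euler("z",-GY,degrees=True).apply(o["position"]-G0))
cv2.imwrite("pics/top7.png",cams.camera("top")[:,:,::-1]);
plan([(gp(0,-.0,.33),GY,0)],vmax=.04)
E
```

```text
time: 21.98
position: [0.5132, 0.0132, 0.3407]
tool_rot: [0.992, 0.044, 0.117, -0.023]
ft_force: [-0.3, -0.0, 0.0]
grip_width: 0.0002
grip_force: 0.0
time: 22.48
position: [0.5832, 0.0211, 0.3489]
tool_rot: [0.998, 0.046, 0.032, -0.019]
ft_force: [-0.2, 0.3, 1.0]
grip_width: 0.0004
grip_force: 0.0
[-0.1762  0.39    1.5082  0.0551  1.1899  1.2831] [-0.1863  0.3445  0.9971] [-0.0665  0.0069  0.3489]
-> [0.65   0.0187 0.33  ] 3.8 0 n 2
   3.34 0.46 1.13 -0.018 -0.031 0.013
   3.37 0.41 1.04 -0.018 -0.032 0.012
```

```bash
python3 -m crank '[[3.3,0.45,1.1,-0.018,-0.03,0.013,1],[3.4,0.4,1.0,-0.018,-0.032,0.012,1],[0,0,0,0,0,0,1],[0,0,0,0,0,0,1]]'
python3 - <<'E'
from h import *
o=robot.get_obs();print(o["q"],o["ft_force"],R.from_euler("z",-GY,degrees=True).apply(o["position"]-G0))
plan([(gp(0,-.0,.31),GY,0)],vmax=.04)
E
python3 -m crank '[[0,0,1.5,0,0,0,1],[0,0,0.6,0,0,0,1],[0,0,0,0,0,0,1]]'
```

```text
time: 23.02
position: [0.6481, 0.018, 0.3317]
tool_rot: [0.999, 0.032, 0.0, 0.001]
ft_force: [0.1, -0.6, -0.9]
grip_width: 0.0006
grip_force: 0.0
[-0.1434  0.5216  1.3254 -0.0023  1.294   1.3634] [ 0.0607 -0.5737 -0.8881] [-0.002  -0.0006  0.3317]
-> [0.65   0.0187 0.31  ] 3.8 0 n 1
   0.2 -0.06 2.17 0.002 -0.0 -0.002
time: 23.4
position: [0.6489, 0.0176, 0.3107]
tool_rot: [0.999, 0.032, 0.001, 0.002]
ft_force: [0.3, 0.3, -0.4]
grip_width: 0.0005
grip_force: 0.0
```

Contact is expected at TCP z = 0.305. I'll press in steps; the target is TCP z of about 0.274.

```bash
python3 -m crank '[[0.1,-0.05,0.4,0,0,0,1],[0,0,0,0,0,0,1]]'
python3 -m crank '[[0,0,0.3,0,0,0,1],[0,0,0.3,0,0,0,1],[0,0,0,0,0,0,1]]'
python3 -m crank '[[0,0,0.5,0,0,0,1],[0,0,0.5,0,0,0,1],[0,0,0,0,0,0,1]]'
```

```text
time: 23.65
position: [0.6508, 0.0181, 0.3074]
tool_rot: [0.999, 0.032, 0.001, 0.002]
ft_force: [-0.8, -0.5, 0.3]
grip_width: 0.0005
grip_force: 0.0
time: 24.02
position: [0.6511, 0.0181, 0.3023]
tool_rot: [0.999, 0.032, 0.002, 0.002]
ft_force: [-0.4, 0.1, 2.9]
grip_width: 0.0004
grip_force: 1.9
time: 24.4
position: [0.6511, 0.018, 0.292]
tool_rot: [0.999, 0.032, 0.002, 0.002]
ft_force: [0.2, 0.2, 3.9]
grip_width: 0.0005
grip_force: 1.7
```

```bash
python3 -m crank '[[0,0,0.5,0,0,0,1],[0,0,0.5,0,0,0,1],[0,0,0,0,0,0,1]]'
python3 -m crank '[[0,0,0.2,0,0,0,1],[0,0,0.2,0,0,0,1],[0,0,0,0,0,0,1],[0,0,0,0,0,0,1]]'
```

```text
time: 24.78
position: [0.6511, 0.018, 0.2817]
tool_rot: [0.999, 0.032, 0.002, 0.002]
ft_force: [0.1, -0.5, 2.7]
grip_width: 0.0002
grip_force: 1.5
time: 25.28
position: [0.6511, 0.018, 0.2783]
tool_rot: [0.999, 0.032, 0.002, 0.002]
ft_force: [-0.7, 0.9, 5.4]
grip_width: 0.0008
grip_force: 2.7
```

```bash
python3 -m crank '[[0,0,0.2,0,0,0,1],[0,0,0.2,0,0,0,1],[0,0,0,0,0,0,1],[0,0,0,0,0,0,1]]'
```

```text
time: 25.78
position: [0.6511, 0.018, 0.2745]
tool_rot: [0.999, 0.032, 0.002, 0.002]
ft_force: [-0.5, 1.2, 6.2]
grip_width: 0.0003
grip_force: 3.2
```

```bash
python3 -m crank '[[0,0,0.05,0,0,0,1],[0,0,0,0,0,0,1]]'
python3 -m crank '[[0,0,-1,0,0,0,1],[0,0,-3,0,0,0,1],[0,0,-5,0,0,0,1],[-4.5,0,-2,0,0,0,1],[-6,0,0,0,0,0,1]]'
python3 -m crank '[[-6,0,0,0,0,0,1],[-5,3,0,0,0,0,1],[-1,6,0,0,0,0,1],[0,6,0,0,0,0,1],[0,0,0,0,0,0,1]]'
python3 - <<'E'
from h import *
o=robot.get_obs();print(o["ft_force"],o["q"])
for n in("side","top"): cv2.imwrite(f"pics/{n}8.png",cams.camera(n)[:,:,::-1])
t=cv2.imread("pics/top8.png"); s=cv2.imread("pics/side8.png")
cv2.imwrite("pics/crop8.png",np.hstack([cv2.resize(t[150:250,225:325],(400,400),interpolation=cv2.INTER_CUBIC),cv2.resize(s[180:280,225:325],(400,400),interpolation=cv2.INTER_CUBIC)]))
E
```

```text
time: 26.02
position: [0.6511, 0.018, 0.2742]
tool_rot: [0.999, 0.032, 0.002, 0.002]
ft_force: [-1.3, 0.5, 6.2]
grip_width: 0.0006
grip_force: 3.6
time: 26.65
position: [0.5464, 0.0112, 0.3846]
tool_rot: [0.999, 0.032, 0.004, 0.003]
ft_force: [0.4, -0.0, 0.1]
grip_width: 0.0001
grip_force: 0.0
time: 27.28
position: [0.4358, -0.1496, 0.3833]
tool_rot: [1.0, 0.029, 0.002, 0.003]
ft_force: [-0.4, 0.0, -0.7]
grip_width: 0.0001
grip_force: 0.0
[-0.3828  0.0046 -0.722 ] [-0.5723  0.1893  1.7048 -0.0031  1.2407  0.9419]
```

View pics/crop8.png

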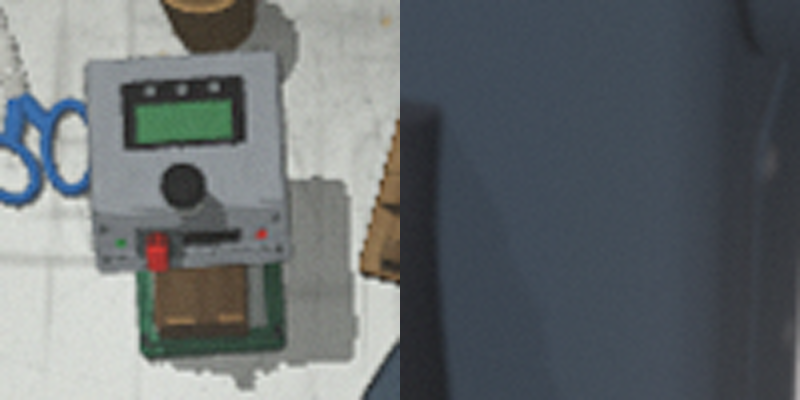

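Top crop: the knob is lower, at (183,185), and the lock is at the left end. The block lies on the anvil and the robot is clear. A final numeric check of the knob height and the block's centre follows.

```bash
python3 - <<'E'
from h import *
g=R.from_euler("z",-GY,degrees=True)
c=lambda x,y:(225+x/4-.4,150+y/4-.4)
for z in(.195,.204,.215): print("knob",z,onz("top",c(183,185),z), "start-img axis .235:",onz("top",(269.2,191.4),.235))
for p in((156,325),(246,325),(152,268),(246,268)): print("block",p,g.apply(onz("top",c(*p),.075)-G0))
for p in((142,345),(283,340)): print("base front",g.apply(onz("top",c(*p),.024)-G0))
for f in ("top0","top8"):
    t=cv2.cvtColor(cv2.imread(f"pics/{f}.png"),cv2.COLOR_BGR2HSV)
    for nm,lo,hi,(a,b,x,y) in(("tin",(60,80,40),(90,255,255),(270,320,325,370)),("tip",(5,120,90),(20,255,255),(240,270,335,370)),("sand",(5,70,50),(22,255,255),(262,320,240,290))):
        m=cv2.moments(cv2.inRange(t,lo,hi)[a:b,x:y],True); print(f,nm,m["m00"],m["m10"]/max(1,m["m00"])+x,m["m01"]/max(1,m["m00"])+a)
E
```

```text
knob 0.195 [0.6507 0.02   0.195 ] start-img axis .235: [0.6495 0.0189 0.235 ]
knob 0.204 [0.6482 0.0191 0.204 ] start-img axis .235: [0.6495 0.0189 0.235 ]
knob 0.215 [0.6452 0.0181 0.215 ] start-img axis .235: [0.6495 0.0189 0.235 ]
block (156, 325) [-0.0512  0.0299  0.075 ]
block (246, 325) [-0.0542 -0.0239  0.075 ]
block (152, 268) [-0.0161  0.031   0.075 ]
block (246, 268) [-0.0192 -0.0254  0.075 ]
base front [-0.0523  0.0436  0.024 ]
base front [-0.054  -0.0438  0.024 ]
top0 tin 171.0 346.3859649122807 297.4269005847953
top0 tip 96.0 352.6770833333333 253.19791666666666
top0 sand 1161.0 264.53143841515936 290.93195521102496
top8 tin 60.0 347.28333333333336 306.68333333333334
top8 tip 0.0 335.0 240.0
top8 sand 1098.0 263.7704918032787 290.0072859744991
```

```bash
python3 -c "
from rig import ticket
print(ticket.hand_in())"
```

```text
the job is handed in; nothing more can be done
None
```

The job is handed in: the lock was pushed to its end stop, the block lies flat on the anvil within about 4 mm of centre, the foot is pressed in about 6 mm of its 12 mm (worked out from the fingertip height), and the robot is clear; the last picture shows the sanding block where it was, but the arm hid the bottle and tin, so those two were not checked at the end.

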